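# Refit the filter cassette of the overspray extractor

### The arm

A 6-joint arm with a two-finger parallel gripper is mounted at the origin on the work surface. World frame = base frame: x ahead of the robot, y to its left, z up, the work surface at z = 0. Lengths are in m, angles in degrees, forces in N, time in s.
With the tool pointing down it reaches from about 0.4 to 0.825 m from the base axis. Payload 7 kg.
Tool frame: the origin (TCP) lies midway between the tips of the shut fingers; the grasp point (between the pads) lies 19 mm behind it; z points along the fingers, y is the direction in which the jaws open and shut (so a half turn about z gives the same grasp; the last joint's range is limited). The gripper opens to 88 mm and grips with 3 to 60 N. Pads are 19 mm wide; open, the fingers measure 130 mm over their backs; the gripper's body (78 mm by 193 mm) begins 47 mm behind the grasp point.
Start: joints at [90.476, 20.546, 0.682, 0, -70.136, -16.507], TCP at [0.186, 0.649, 0.227] pointing down, gripper open.
Joint ranges: [-176.03, 176.03], [-82.01, 121.73], [-58.28, 71.71], [-173.87, 95.51], [-174.79, -0.11], [-173.66, 173.66]. Speed limits (degrees/s): [136.94, 136.94, 172.46, 180, 180, 180].

### API

Orientations are given as [roll, pitch, yaw] about the fixed x, y, z axes, in that order (R = Rz(yaw) Ry(pitch) Rx(roll)).
In Python, from plant import r gives the robot as it stands.
- The arm moves only by the tool carry_out, never from a script. Its argument "motion" is one flat list of numbers, 7 for each row, row after row: the turn, a rotation vector about the tool's x, y, z in degrees, then the shift along the tool's x, y, z in cm, then the finger opening in cm, from 0 to 8.76. A call has 1 to 20 rows; each row shifts and turns the commanded pose from where the row before left it, along the tool's axes as they then stand; what a row does not reach is not made up. A row lasts 1/12 s, in which the tool goes at most 41.7 mm and 7.16 degrees, less where a joint would pass 70% of its speed; a pose out of reach is approached as far as the arm can. A call is refused whole if a number of a shift passes 4.17 or a number of a turn 7.16, either way. A call with a gripper value outside its range is refused whole. The fingers move at their own pace and stop on an object; "grip_force" is the grip in N (left out, the last holds). Time passes only in rows, so rows that do not move let the fingers close. It gives the time, the measured TCP pose, the force and the opening at its end, in the units of the state.
- r.get_state(): the state, without advancing time (a new reading comes with each control period).
- r.capture(name): name is "scene" or "top" or "wrist"; returns a dict with "pixels" (400x640x3 uint8, red, green, blue), "K" (3x3 intrinsics, pixels), "R" (3x3) and "t" (3): a world point X has camera coordinates R X + t. Camera axes: x right, y down, z forward; pixel columns grow to the right and rows downward; lengths in m; the calibration is good to about 2 mm. A picture is of the moment at which its call begins. There is no depth.
- r.close_job(): hands the job in, once; it reports no verdict.
The state is a dict: "time_s": time; "joints": joint angles; "qd": joint speeds; "joint_torque": joint torques, N m; "tcp_pos": TCP position; "eef_rot": TCP orientation; "contact_force": force on the tool from outside, world axes, zero at the start; "moment": the same for the moment, N m; "gripper_width": finger opening in m.
Only numpy, scipy, OpenCV 4.12 (cv2) and the standard library are available. Lean on these libraries where they do the work, as an engineer would, in place of code of your own. Each camera call takes 0.05 s, during which the arm holds its last target. There are 200 camera calls.

### The job

Refit the cleaned filter cassette, which is leaning on its drip stand, in the recess of the paint extractor: tuck its lower, wide-flanged edge under the fixed steel lip while the cassette is tilted, then lower the other edge gently, without letting it drop, until the cassette lies level and fully home. Then slide the flush bolt all the way home over the cassette's free edge, let go, and leave the clay lamps and the paint jar where they stand.

Things in the scene. Friction and masses are not known exactly. Their poses are not given: they have to be found in the camera images.
- cassette_handle (a point): Centre of the cassette's rigid black strap handle: a bar 60 mm long (along y), 10 mm thick (x), 14 mm tall (z) on two end legs (48 mm clear between them). Grip it across the 10 mm. The point lies over the flange's middle, 29 mm above its top (22 mm free under the bar). Axes are the cassette's: z is the plate's normal, x runs from the tuck edge to the free edge, y along the handle.
- cassette_tuck_edge (a point): Middle of the lower arris of the cassette edge that goes under the lip (the lower edge while it leans on its stand): 70 mm in -x and 34 mm in -z of the handle point, cassette axes.
- cassette: Aluminium filter cassette, about 320 g (varies): flange plate 140 (x) x 116 (y) x 5 mm, under it a mesh box 94 mm wide (y), 22 mm deep, from x = -53 to +57 mm, so the flange stands out 17 mm at the tuck edge (-x), 13 mm at the free edge. Origin: centre of the flange's underside. Starts leaning at 30 degrees, its box on the stand's slope against a toe stop 13 mm high.
- extractor: White benchtop paint extractor, fixed, 270 (x) x 300 (y) mm, deck 85 mm above the table. In the deck a recess 146 (x) x 123 (y) x 16 mm deep; its floor is a ledge for the flange round a well (x = -57 to +61, y = -51 to +51 mm, 41 mm deeper) for the filter box. Origin on the table under the recess's centre; x points from lip to bolt, z up.
- cradle (a point): Centre of the recess at ledge level, 69 mm above the table; extractor axes. When the cassette is home, the centre of its flange's underside is here (play 3 mm in x, 3.5 mm in y), axes parallel.
- lip (a point): Middle of the free edge of the fixed steel lip, at its underside: a strip 3 mm thick, 144 mm wide, screwed on the deck along the recess's -x side, overhanging it by 14 mm. The underside is 16 mm above the ledge; the point is 59 mm in -x of the cradle point, the recess wall behind it at 73 mm. Extractor axes.
- bolt (a joint): Steel flush bolt in a groove of the deck on the recess's +x side: 0 fully withdrawn, 0.022 m fully home (slid 22 mm in the extractor's -x, over the flange's free edge, 3 mm above it). It starts (nearly) withdrawn. Friction about 1.5 N; it stays where it is left.
- bolt_knob (a point): Centre of the bolt's upright dark steel thumb piece, 12 x 12 mm and 26 mm tall, standing on the deck (the point is 13 mm above the deck). Moves with the bolt; fully withdrawn it is 95 mm in +x of the cradle point. Extractor axes.
- stand: Steel drip stand, fixed: a sheet sloping at 30 degrees, low side at its -x, on a base 185 x 150 mm; highest point about 90 mm. Origin on the table under the middle of the slope.
- lamp_deck: red clay oil lamp (diya), a shallow dish 75 mm across, 24 mm high, standing on the extractor's deck beside the recess; origin under its centre
- paint_jar: gold paint jar with white cap, 48 mm across, 55 mm high, standing on the extractor's deck beside the recess; origin under its centre
- lamp_left: red clay lamp, 75 mm across, 24 mm high, on the table beside the stand (its +y side); origin under its centre
- lamp_right: red clay lamp, 81 mm across, 24 mm high, on the table beside the stand (its -y side); origin under its centre
Mind the look-alikes: they are no part of the job. What is shaped like the cassette but purple is not meant.

How it is judged:
By the outcome, as a careful person would: the job done as asked, in the order asked, and still so for the second after the job is handed in, with the robot touching nothing.
It also fails if it takes over 61 s, if anything falls off the work surface, if the arm or the gripper's body presses on something with over 40 N, if the wrist force passes 120 N, or if a joint passes its speed limit or range.

## Working session

There is one attempt and no reset: what is moved stays moved. The work goes in short steps, Python scripts to look and compute and a tool call to move; the robot and the scene stay as the last step left them, time stands still between calls to the robot, and variables do not carry over. Pictures are saved under pics/ and viewed, about 8 in all and at most 12, crops included, and the job is handed in when it is done.

Besides the shell and the picture viewer there is one more tool, called as name(argument=value, ...) on one line, values as JSON. carry_out: Moves the arm, as the interface text tells. Its arguments: {"type":"object","properties":{"motion":{"type":"array"},"grip_force":{"type":"number"}},"required":["motion"]}

```bash
ls; mkdir -p pics
cat > h.py <<'E'
import numpy as np, cv2
from plant import r
from scipy.spatial.transform import Rotation as Ro
def cap(n,f):
    c=r.capture(n); cv2.imwrite('pics/'+f+'.png',c['pixels'][:,:,::-1]); np.savez('pics/'+f+'.npz',**{k:np.array(c[k]) for k in('pixels','K','R','t')}); return c
def load(f): return dict(np.load('pics/'+f+'.npz'))
def ray(c,u,v):
    d=c['R'].T@np.linalg.solve(c['K'],[u,v,1.]); return -c['R'].T@c['t'],d/np.linalg.norm(d)
def onz(c,u,v,z):
    o,d=ray(c,u,v); return o+d*(z-o[2])/d[2]
def tri(obs):
    A=np.zeros((3,3));b=np.zeros(3)
    for c,u,v in obs:
        o,d=ray(c,u,v);P=np.eye(3)-np.outer(d,d);A+=P;b+=P@o
    X=np.linalg.solve(A,b); return X
def proj(c,X):
    p=c['K']@(c['R']@np.asarray(X,float)+c['t']); return p[:2]/p[2]
E
python3 - <<'E'
from h import *
a=cap('scene','s0');b=cap('top','t0');
cv2.imwrite('pics/st.png',cv2.resize(np.vstack([a['pixels'],b['pixels']])[:,:,::-1],(480,600))) 
for c in (a,b): print(-c['R'].T@c['t'],c['R'][2],c['K'][0,0])
print(r.get_state())
E
```

```text
pics
[ 0.8771233  -0.66230565  1.21210149] [-0.28709954  0.49255176 -0.82156352] 479.4835191520375
[0.43748847 0.01237247 1.07954247] [ 0.05710952 -0.00375342 -0.99836086] 413.6055595010176
{'time_s': 0.1, 'joints': array([ 9.04767951e+01,  2.05882620e+01,  6.41338736e-01, -1.80525805e-02,
       -7.01363457e+01, -1.65051288e+01]), 'qd': array([-0.00798385, -0.1374596 ,  0.15683785,  0.08986584,  0.0844025 ,
       -0.04462908]), 'joint_torque': array([-1.32663590e-03, -5.84159410e+01,  2.93752974e+01,  7.01541871e+00,
        1.01934996e-02, -5.01192790e-05]), 'tcp_pos': array([0.18629919, 0.64834348, 0.22572247]), 'eef_rot': array([ 1.79915340e+02, -7.38672607e-03, -1.60344745e+01]), 'contact_force': array([-0.58206336, -0.31396123, -0.46899479]), 'moment': array([ 0.00587939,  0.03784211, -0.0234457 ]), 'gripper_width': 0.08751847093016542}
```

View pics/s0.png

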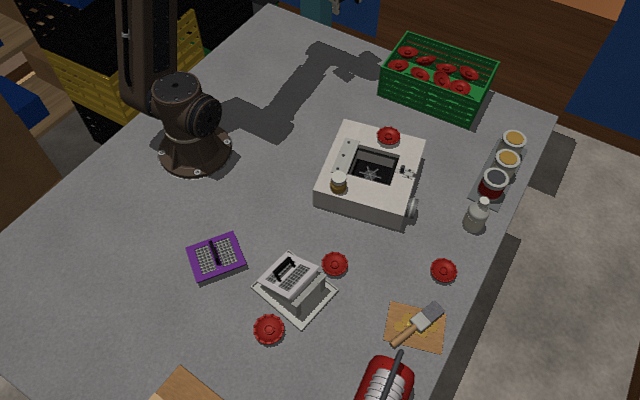

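View pics/t0.png

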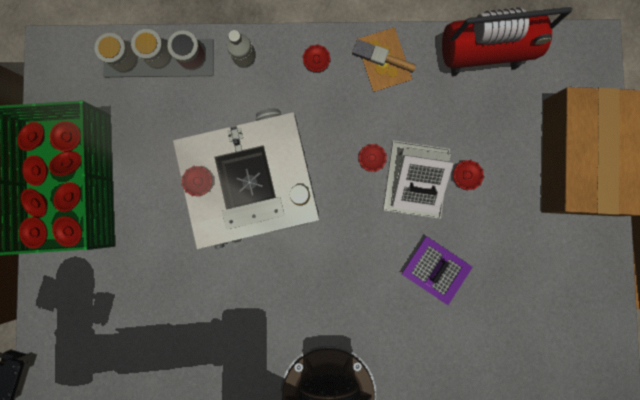

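Candidates: white cassette on the stand (scene ~(290,272), top ~(424,188)) and the purple look-alike (scene (216,258), top (437,270)). The white one leaning on the stand is the one to use. Next I crop in close.

Run:
```python
from h import *
s=load('s0')['pixels'];t=load('t0')['pixels']
f=lambda im,x,y,w,h:cv2.resize(im[y:y+h,x:x+w],(400,300),interpolation=cv2.INTER_CUBIC)
im=np.vstack([np.hstack([f(s,245,235,100,75+15-15),f(t,370,145,100,75)]),np.hstack([f(s,305,110,132,99),f(t,166,105,160,120)])])
cv2.imwrite('pics/crop0.png',im[:,:,::-1])
```

```text
(no output)
```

View pics/crop0.png

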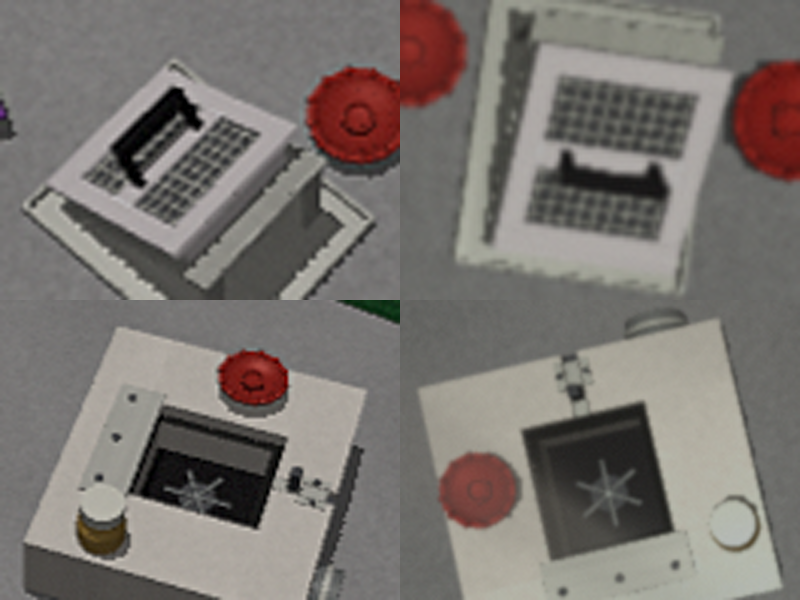

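```bash
cat > m1.py <<'E'
from h import *
s=load('s0');t=load('t0')
S=lambda u,v:(s,245+u/4,235+v/4); T=lambda u,v:(t,370+(u-400)/4,145+v/4)
P={}
for n,a,b in [('++',(296,128),(545,42)),('+-',(183,252),(732,72)),('-+',(170,62),(495,247)),('--',(50,188),(685,258)),('h-',(118,148),(668,190)),('h+',(182,92),(561,181))]:
    P[n]=tri([S(*a),T(*b)]); print(n,P[n].round(4))
x=(P['++']+P['+-']-P['-+']-P['--'])/2; y=(P['++']+P['-+']-P['+-']-P['--'])/2
print('x',x,np.linalg.norm(x),'y',y,np.linalg.norm(y)); print('yaw',np.degrees(np.arctan2(x[1],x[0])),np.degrees(np.arctan2(-y[0],y[1])),'tilt',np.degrees(np.arcsin(x[2]/np.linalg.norm(x))))
c=sum(P[k] for k in('++','+-','-+','--'))/4
X=x/np.linalg.norm(x);Y=y/np.linalg.norm(y);Z=np.cross(X,Y)
print('flange top ctr',c,'handle from plate',c+.029*Z,'bar mid (near top)',(P['h-']+P['h+'])/2, 'len',np.linalg.norm(P['h+']-P['h-']))
E=lambda u,v:onz(t,166+(u-400)*.4,105+(v-300)*.4,.085)
d=[E(420,388),E(720,320),E(782,585)]
print('deck',[p.round(4) for p in d],[np.linalg.norm(d[1]-d[0]),np.linalg.norm(d[2]-d[1])])
q=[E(523,431),E(645,402),E(672,530),E(552,560)]
print('recess',[p.round(4) for p in q],np.linalg.norm(q[1]-q[0]),np.linalg.norm(q[2]-q[1]))
for a,b in ((d[0],d[1]),(q[0],q[1]),(q[3],q[2])): print('yaw',np.degrees(np.arctan2((b-a)[0],-(b-a)[1])))
for a,b in ((d[2],d[1]),(q[2],q[1]),(q[3],q[0])): print('yaw',np.degrees(np.arctan2((b-a)[1],(b-a)[0])))
E
python3 m1.py
```

```text
++ [ 0.5952 -0.1926  0.1066]
+- [ 0.5783 -0.3015  0.1066]
-+ [ 0.4779 -0.1702  0.0443]
-- [ 0.4671 -0.2895  0.0481]
h- [ 0.5066 -0.2633  0.1052]
h+ [ 0.514  -0.2033  0.0907]
x [ 0.11427047 -0.01718197  0.06036785] 0.1303734556206616 y [ 0.01387456  0.11410599 -0.00186142] 0.11496149463316668
yaw -8.551066659436083 -6.932768036156456 tilt 27.583309399182646
flange top ctr [ 0.52960993 -0.23843406  0.07641872] handle from plate [ 0.51634365 -0.23640188  0.10210891] bar mid (near top) [ 0.51027649 -0.23330472  0.09795538] len 0.06224618618219741
deck [array([0.6408, 0.3643, 0.085 ]), array([0.7043, 0.0728, 0.085 ]), array([0.4455, 0.0154, 0.085 ])] [np.float64(0.29839441488627383), np.float64(0.26501283536372156)]
recess [array([0.5976, 0.2644, 0.085 ]), array([0.6245, 0.1462, 0.085 ]), array([0.4998, 0.1208, 0.085 ]), array([0.4723, 0.2362, 0.085 ])] 0.12121653171640287 0.12729188307898584
yaw 12.283065789484644
yaw 12.83409467570226
yaw 13.38341436171621
yaw 12.487949664404287
yaw 11.524326100935658
yaw 12.655000179284459
```

carry_out(motion=[0,0,6.85,0,0,0,8,0,0,6.85,0,0,0,8,0,0,6.85,0,0,0,8,0,0,6.85,0,0,0,8,0,0,6.85,0,0,0,8,0,0,6.85,0,0,0,8,0,0,6.85,0,0,0,8,0,0,6.85,0,0,0,8,0,0,6.85,0,0,0,8,0,0,6.85,0,0,0,8,0,0,6.85,0,0,0,8,0,0,6.85,0,0,0,8,0,0,0,2.76,-2.44,-0.77,8,0,0,0,2.76,-2.44,-0.77,8,0,0,0,2.76,-2.44,-0.77,8,0,0,0,2.76,-2.44,-0.77,8,0,0,0,2.76,-2.44,-0.77,8,0,0,0,2.76,-2.44,-0.77,8,0,0,0,2.76,-2.44,-0.77,8,0,0,0,2.76,-2.44,-0.77,8])

```text
time_s: 1.77
tcp_pos: [0.3484, 0.4004, 0.2883]
eef_rot: [180.0, -0.0, -98.2]
contact_force: [1.2, 0.1, 0.2]
gripper_width: 0.08
```

carry_out(motion=[0,0,0,2.76,-2.44,-0.77,6,0,0,0,2.76,-2.44,-0.77,6,0,0,0,2.76,-2.44,-0.77,6,0,0,0,2.76,-2.44,-0.77,6,0,0,0,2.76,-2.44,-0.77,6,0,0,0,3.67,-0.67,0.2,6,0,0,0,3.67,-0.67,0.2,6,0,0,0,3.67,-0.67,0.2,6,0,0,0,3.67,-0.67,0.2,6,0,0,0,3.67,-0.67,0.2,6,0,0,0,3.67,-0.67,0.2,6,0,0,0,3.67,-0.67,0.2,6,0,0,0,3.67,-0.67,0.2,6,0,0,0,3.67,-0.67,0.2,6,0,0,0,3.67,-0.67,0.2,6,0,0,0,3.67,-0.67,0.2,6,0,0,0,3.67,-0.67,0.2,6,0,0,0,3.67,-0.67,0.2,6,0,0,0,0,0,0,6,0,0,0,0,0,0,6])

```text
time_s: 3.43
tcp_pos: [0.4661, -0.2383, 0.2996]
eef_rot: [179.9, 0.0, -98.5]
contact_force: [0.1, 0.6, 0.4]
gripper_width: 0.0598
```

Run:
```python
from h import *
c=cap('wrist','w1'); s=r.get_state(); print(s['time_s'],s['tcp_pos'],s['eef_rot'],s['joints'])
print(-c['R'].T@c['t'],c['R'],c['K'])
R=Ro.from_euler('xyz',s['eef_rot'],degrees=True).as_matrix()
print('cam in tool',R.T@(-c['R'].T@c['t']-s['tcp_pos']),(c['R']@R).round(3))
```

```text
3.4833 [ 0.46635061 -0.23711127  0.29993813] [ 1.79916036e+02  1.23452731e-02 -9.83671871e+01] [-5.45662375e+00  3.79617805e+00 -1.13391410e+01 -1.71822844e-02
 -7.49479102e+01 -2.90608003e+00]
[ 0.45399367 -0.32169833  0.45714103] [[-0.98885359  0.14886687  0.00268977]
 [ 0.14253063  0.94123214  0.30621412]
 [ 0.04305344  0.3031843  -0.95195886]] [[349.81439406   0.         316.64432517]
 [  0.         349.81439406 200.95171942]
 [  0.           0.           1.        ]]
cam in tool [ 8.54509604e-02  1.46998841e-04 -1.57221264e-01] [[-0.003  1.    -0.001]
 [-0.952 -0.004 -0.306]
 [-0.306  0.     0.952]]
```

View pics/w1.png

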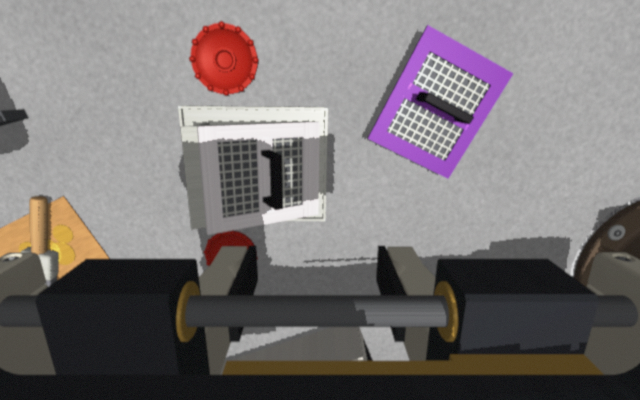

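Run:
```python
from h import *
w=load('w1')['pixels'];t=load('t0')['pixels'];s=load('s0')['pixels']
f=lambda im,x,y,w,h,W,H:cv2.resize(im[y:y+h,x:x+w],(W,H),interpolation=cv2.INTER_CUBIC)
im=np.hstack([f(w,170,100,170,140,680,560)])
cv2.imwrite('pics/c2.png',im[:,:,::-1])
for n,im,(x,y,ww,hh) in(('w',w,(235,140,75,80)),('t',t,(405,180,40,20)),('s',s,(268,252,32,32))):
    m=(im[y:y+hh,x:x+ww].max(2)<60).astype(np.uint8)
    k,l,st,ce=cv2.connectedComponentsWithStats(m); i=1+st[1:,4].argmax(); 
    b=cv2.boxPoints(cv2.minAreaRect(np.argwhere(l==i)[:,::-1].astype(np.float32)))+[x,y]; print(n,st[i],ce[i]+[x,y],b.round(1).tolist())
```

```text
w [ 27  10  21  59 749] [274.58077437 178.96528705] [[261.9, 150.1], [281.2, 149.7], [282.5, 207.9], [263.2, 208.3]]
t [  3   3  29  12 155] [422.44516129 189.90322581] [[407.7, 191.1], [408.9, 182.7], [436.9, 186.5], [435.7, 194.9]]
s [  5   5  22  25 195] [282.77948718 267.66666667] [[271.0, 273.0], [288.5, 255.5], [297.0, 264.0], [279.5, 281.5]]
```

View pics/c2.png

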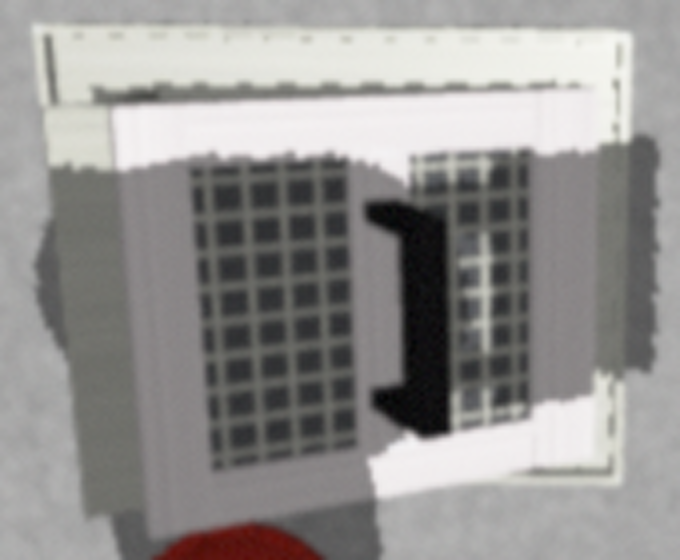

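```bash
cat > m2.py <<'E'
from h import *
w=load('w1');s=load('s0');t=load('t0')
W=lambda u,v:(w,170+u/4,100+v/4)
S=lambda u,v:(s,245+u/4,235+v/4); T=lambda u,v:(t,370+(u-400)/4,145+v/4)
P={'++':tri([S(296,128),T(545,42),W(113,105)]),'+-':tri([S(183,252),T(732,72),W(148,535)]),'-+':tri([S(170,62),T(495,247),W(592,90)]),'--':tri([S(50,188),T(685,258),W(598,464)])}
for k,p in P.items():print(k,p.round(4))
# rigid fit of cassette axes (origin: handle point)
M={'++':[.07,.058,-.029],'+-':[.07,-.058,-.029],'-+':[-.07,.058,-.029],'--':[-.07,-.058,-.029]}
def fit(P):
    a=np.array([M[k] for k in P]);b=np.array([P[k] for k in P])
    R,e=Ro.align_vectors(b-b.mean(0),a-a.mean(0)); return R,b.mean(0)-R.apply(a.mean(0)),e
R,h,e=fit(P);print('fit',R.as_euler('ZYX',degrees=True),h,e)
ob=[];im=[]
for k,(u,v) in {'++':(113,105),'+-':(148,535),'-+':(592,90),'--':(598,464)}.items(): ob.append(M[k]);im.append(W(u,v)[1:])
ok,rv,tv=cv2.solvePnP(np.array(ob)+[0,0,.029],np.array(im),w['K'],None,flags=cv2.SOLVEPNP_ITERATIVE)
Rc=cv2.Rodrigues(rv)[0];Rw=w['R'].T@Rc;pw=w['R'].T@(tv[:,0]-w['t'])
print('pnp',Ro.from_matrix(Rw).as_euler('ZYX',degrees=True),pw+Rw@[0,0,.029])
for y in(.03,-.03):
  b=h+R.apply([0,y,.007]);print('bar end pred w',(proj(w,b)-[170,100])*4,'t',(proj(t,b)-[370,145])*4+[400,0],'s',(proj(s,b)-[245,235])*4)
E
python3 m2.py
```

```text
++ [ 0.5911 -0.2312  0.0977]
+- [ 0.5741 -0.2717  0.1653]
-+ [ 0.4716 -0.2093  0.0359]
-- [ 0.4734 -0.2607  0.1278]
fit [ -4.1596494  -17.4258064  -59.08303373] [ 0.52492982 -0.21806488  0.12090031] 0.04430355732341908
pnp [ -10.07315268  -27.9710802  -175.20624234] [ 0.5393604  -0.23546676  0.03914819]
bar end pred w [364.05532815 473.67575777] t [550.67035507 144.03501035] s [206.94402987  92.29480584]
bar end pred w [381.93756851 419.67375637] t [622.21378879 165.77365034] s [154.74601667  78.34434922]
```

```bash
sed -i "s/T(545,42),W(113,105)/T(545,42),W(148,535)/;s/T(732,72),W(148,535)/T(732,72),W(113,105)/;s/T(495,247),W(592,90)/T(495,247),W(598,464)/;s/T(685,258),W(598,464)/T(685,258),W(592,90)/;s/{'++':(113,105),'+-':(148,535),'-+':(592,90),'--':(598,464)}/{'++':(148,535),'+-':(113,105),'-+':(598,464),'--':(592,90)}/" m2.py; python3 m2.py
```

```text
++ [ 0.5945 -0.1918  0.1059]
+- [ 0.5771 -0.3022  0.1031]
-+ [ 0.4757 -0.1697  0.0421]
-- [ 0.4632 -0.2875  0.0454]
fit [ -8.33111889 -27.30219332   0.29341329] [ 0.51445305 -0.23602291  0.09988894] 0.00952895279077906
pnp [-10.07315268 -27.97108019   4.79375769] [ 0.51182216 -0.23549766  0.0901937 ]
bar end pred w [418.82463281 442.63651173] t [568.45872902 172.35660107] s [176.46750638  84.9818543 ]
bar end pred w [408.71932286 218.3305978 ] t [669.19180365 185.60952606] s [112.73006546 149.98927562]
```

carry_out(motion=[6,0,0,0,0,0,4.5,6,0,0,0,0,0,4.5,6,0,0,0,0,0,4.5,6,0,0,0,0,0,4.5,6,0,0,0,0,0,4.5,0,0,0,-0.19,1.6,2.89,4.5,0,0,0,-0.19,1.6,2.89,4.5,0,0,0,-0.19,1.6,2.89,4.5,0,0,0,-0.19,1.6,2.89,4.5,0,0,0,0,0,0,4.5,0,0,0,0,0,0,4.5,0,0,0,0,0,0,4.5])

```text
time_s: 4.48
tcp_pos: [0.4717, -0.2287, 0.1706]
eef_rot: [-149.9, -0.0, -98.1]
contact_force: [0.9, 0.6, 0.8]
gripper_width: 0.045
```

Run:
```python
from h import *
c=cap('wrist','w2'); s=r.get_state(); print(s['time_s'],s['tcp_pos'],s['eef_rot'],s['contact_force'])
R=Ro.from_euler('xyz',s['eef_rot'],degrees=True).as_matrix()
print(R.round(3)); print(R.T@(np.array([.5194,-.2372,.0813])-s['tcp_pos']))
h=np.array([.511,-.236,.096])
for d in((0,0,0),(.03,0,0),(-.03,0,0)):
  print(proj(c,h+R@(np.array(d)-[0,0,.007])))
```

```text
4.5333 [ 0.47220419 -0.22893737  0.17122863] [-1.49799384e+02 -8.58896372e-03 -9.81532366e+01] [ 0.88825247 -0.91783738  0.37559324]
[[-0.142 -0.856  0.498]
 [-0.99   0.122 -0.071]
 [ 0.    -0.503 -0.864]]
[0.00147228 0.00384647 0.10181312]
[320.24077927 210.74894683]
[320.33242798 169.48910214]
[320.15562883 249.08329849]
```

View pics/w2.png

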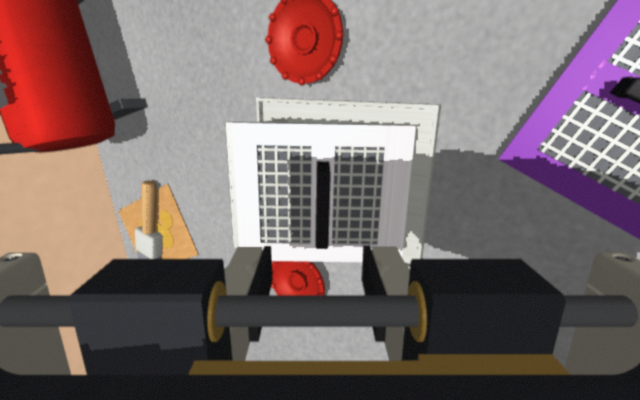

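carry_out(motion=[0,0,0,0.1,0.43,0,4.5,0,0,0,0,0,1.44,4.5,0,0,0,0,0,1.44,4.5,0,0,0,0,0,1.44,4.5,0,0,0,0,0,1.44,4.5,0,0,0,0,0,1.44,4.5,0,0,0,0,0,1.44,4.5,0,0,0,0,0,1.44,4.5,0,0,0,0,0,0,4.5,0,0,0,0,0,0,4.5,0,0,0,0,0,0,0,0,0,0,0,0,0,0,0,0,0,0,0,0,0,0,0,0,0,0,0,0,0,0,0,0,0,0,0,0,0,0,0,0,0,0,0,0,0,0,0,0], grip_force=35)

```text
invalid input at $.motion: expected a multiple of 7 numbers
```

carry_out(motion=[0,0,0,0.1,0.43,0,4.5,0,0,0,0,0,1.44,4.5,0,0,0,0,0,1.44,4.5,0,0,0,0,0,1.44,4.5,0,0,0,0,0,1.44,4.5,0,0,0,0,0,1.44,4.5,0,0,0,0,0,1.44,4.5,0,0,0,0,0,1.44,4.5,0,0,0,0,0,0,4.5,0,0,0,0,0,0,4.5], grip_force=35)

```text
time_s: 5.37
tcp_pos: [0.5169, -0.2428, 0.0846]
eef_rot: [-150.4, 0.9, -97.7]
contact_force: [-0.5, 0.1, -0.3]
gripper_width: 0.0452
```

carry_out(motion=[0,0,0,0,0,0,0.4,0,0,0,0,0,0,0.4,0,0,0,0,0,0,0.4,0,0,0,0,0,0,0.4,0,0,0,0,0,0,0.4,0,0,0,0,0,0,0.4,0,0,0,0,0,0,0.4,0,0,0,0,0,0,0.4], grip_force=35)

```text
time_s: 6.03
tcp_pos: [0.5157, -0.2427, 0.0839]
eef_rot: [-150.4, 0.9, -97.7]
contact_force: [-4.0, 1.7, 5.7]
gripper_width: 0.0096
```

Run:
```python
from h import *
s=r.get_state(); print(s)
```

```text
{'time_s': 6.0333, 'joints': array([ -5.73371271,   8.15294392, -51.24870387,  10.20134916,
        -1.00456762, -12.38795374]), 'qd': array([ 0.05030336, -0.01994108,  0.01125482, -0.08928831, -0.02277967,
        0.03322081]), 'joint_torque': array([  0.20629785, -27.51719892,  19.03063774,   3.96710962,
         1.82618581,   0.15958877]), 'tcp_pos': array([ 0.51565632, -0.24267262,  0.08389214]), 'eef_rot': array([-150.40303269,    0.92634987,  -97.72414281]), 'contact_force': array([-4.0349139 ,  1.66490917,  5.7219947 ]), 'moment': array([0.79580532, 1.7853832 , 0.1615907 ]), 'gripper_width': 0.009589554487034534}
```

carry_out(motion=[0,0,0,0,0,-0.5,0.4,0,0,0,0,0,-1,0.4,0,0,0,0,0,-1,0.4,0,0,0,0,0,-1,0.4,0,0,0,0,0,-1,0.4,0,0,0,0,-0.7,-1.3,0.4,0,0,0,0,-1,-1.8,0.4,0,0,0,0,-1,-1.8,0.4,0,0,0,0,-1,-1.8,0.4,0,0,0,0,-1,-1.8,0.4,0,0,0,0,-1,-1.8,0.4,0,0,0,0,-1,-1.8,0.4,0,0,0,0,0,0,0.4,0,0,0,0,0,0,0.4])

```text
time_s: 7.2
tcp_pos: [0.4917, -0.2418, 0.2611]
eef_rot: [-150.4, 0.9, -97.7]
contact_force: [-1.4, 0.1, -4.4]
gripper_width: 0.0094
```

Run:
```python
from h import *
c=cap('wrist','w3'); d=cap('scene','s3')
s=r.get_state(); print(s)
a=d['pixels'][150:350,200:400]; cv2.imwrite('pics/v3.png',np.hstack([cv2.resize(c['pixels'],(480,300)),cv2.resize(a,(300,300))])[:,:,::-1])
```

```text
{'time_s': 7.3, 'joints': array([ -5.45232575,  -8.58894761, -35.13609048,   0.58457972,
       -34.03169825,  -2.94234564]), 'qd': array([-0.11352993,  0.64623073, -0.29103252,  0.18294843,  0.06954637,
        0.02928995]), 'joint_torque': array([ 2.59112829e-02, -1.99513954e+01,  3.24296093e+01,  7.39162043e+00,
        2.38060422e+00,  2.89267022e-02]), 'tcp_pos': array([ 0.49071584, -0.24166859,  0.25892899]), 'eef_rot': array([-150.58896991,    0.92239901,  -97.75401892]), 'contact_force': array([-0.38627508,  0.05169001, -3.15667196]), 'moment': array([ 0.31197741,  2.30279574, -0.01865576]), 'gripper_width': 0.009242855261865598}
```

View pics/v3.png

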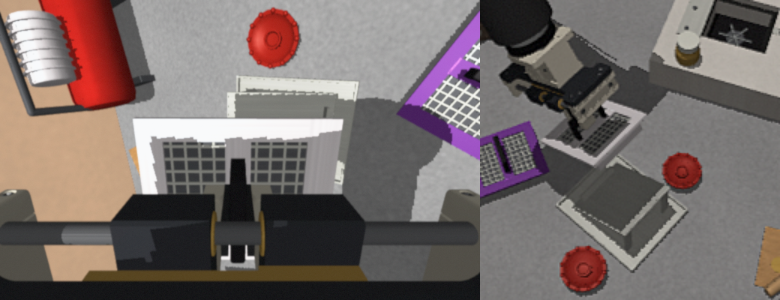

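Run:
```python
from h import *
c=load('w3');g=cv2.cvtColor(c['pixels'],cv2.COLOR_RGB2GRAY).astype(int)
for v in(164,170): print(v,g[v,168:190],g[v,446:468])
for u in(200,260,317,380,430): print(u,g[150:172,u])
```

```text
164 [168 168 170 170 169 172 173 173 177 207 242 249 250 250 250 250 250 250
 250 250 250 250] [244 244 243 243 245 244 244 244 245 243 225 162 122 114 113 115 115 116
 115 115 116 117]
170 [171 172 171 169 169 169 168 169 168 175 213 243 249 249 250 250 250 250
 250 250 250 250] [244 243 243 244 244 245 245 245 243 231 173 124 114 115 117 114 114 115
 116 117 116 112]
200 [169 170 169 170 170 163 145 155 224 247 250 250 250 250 250 250 250 250
 250 250 250 250]
260 [169 166 166 164 166 162 142 145 204 241 249 250 250 250 250 250 250 250
 250 250 250 250]
317 [123 124 122 122 121 119 119 140 202 241 249 250 250 250 249 249 248 248
 249 249 250 250]
380 [125 124 121 123 124 121 116 127 177 229 246 248 248 248 248 247 246 246
 247 247 248 249]
430 [118 117 114 111 107 105 106 124 176 228 244 247 247 247 247 247 248 248
 247 247 248 247]
```

```bash
cat >> h.py <<'E'
def plan(p,rpy,seq='rot first'):
    """total tool-frame turn (deg), then shift (cm) in the axes after the turn"""
    s=r.get_state();R=Ro.from_euler('xyz',s['eef_rot'],degrees=True);G=Ro.from_euler('xyz',rpy,degrees=True)
    rv=(R.inv()*G).as_rotvec(degrees=True);sh=G.inv().apply(np.asarray(p)-s['tcp_pos'])*100
    print('turn',rv.round(2),np.linalg.norm(rv).round(1),'shift after',sh.round(2),np.linalg.norm(sh).round(2)); return rv,sh
E
python3 - <<'E'
from h import *
plan([.50,.288,.33],[-155,0,-77.5])
E
```

```text
turn [ -4.53  -8.45 -18.44] 20.8 shift after [-51.51 -14.22  -1.21] 53.45
```

carry_out(motion=[-1.13,-2.11,-4.61,0,0,0,0.4,-1.13,-2.11,-4.61,0,0,0,0.4,-1.13,-2.11,-4.61,0,0,0,0.4,-1.13,-2.11,-4.61,0,0,0,0.4,0,0,0,-2,-0.5,-0.1,0.4,0,0,0,-3.8,-1.06,-0.1,0.4,0,0,0,-3.8,-1.06,-0.1,0.4,0,0,0,-3.8,-1.06,-0.1,0.4,0,0,0,-3.8,-1.06,-0.1,0.4,0,0,0,-3.8,-1.06,-0.1,0.4,0,0,0,-3.8,-1.06,-0.1,0.4,0,0,0,-3.8,-1.06,-0.1,0.4,0,0,0,-3.8,-1.06,-0.1,0.4,0,0,0,-3.8,-1.06,-0.1,0.4,0,0,0,-3.8,-1.06,-0.1,0.4,0,0,0,-3.8,-1.06,-0.1,0.4,0,0,0,-3.8,-1.06,-0.1,0.4,0,0,0,-3.8,-1.06,-0.1,0.4,0,0,0,0,0,0,0.4,0,0,0,0,0,0,0.4,0,0,0,0,0,0,0.4])

```text
invalid input at $.motion: expected 1 to 20 rows
```

Run:
```python
from h import *
c=cap('wrist','w4'); s=r.get_state(); print(s['time_s'],s['tcp_pos'],s['eef_rot'],s['joints'].round(1))
cr=np.array([.5417,.1903]);y=np.radians(12.5)
for q in((.073,.0615),(.073,-.0615),(-.059,-.0615),(-.059,.0615)):
  print(q,proj(c,[cr[0]+np.cos(y)*q[0]-np.sin(y)*q[1],cr[1]+np.sin(y)*q[0]+np.cos(y)*q[1],.085]))
```

```text
7.35 [ 0.49074987 -0.24168473  0.25875749] [-150.60996068    0.91202426  -97.74579763] [ -5.4  -8.6 -35.1   0.6 -34.   -2.9]
(0.073, 0.0615) [355.32738059 526.6504468 ]
(0.073, -0.0615) [329.17209678 454.65237923]
(-0.059, -0.0615) [422.31117644 478.04067988]
(-0.059, 0.0615) [449.22264195 561.2492321 ]
```

View pics/w4.png

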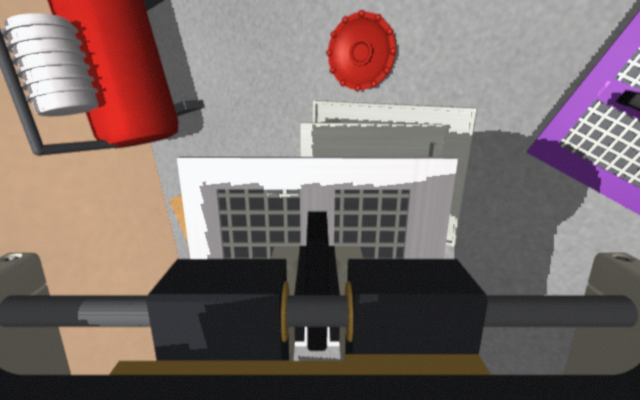

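carry_out(motion=[-1.13,-2.11,-4.61,0,0,0,0.4,-1.13,-2.11,-4.61,0,0,0,0.4,-1.13,-2.11,-4.61,0,0,0,0.4,-1.13,-2.11,-4.61,0,0,0,0.4,0,0,0,-2,-0.5,-0.1,0.4,0,0,0,-3.8,-1.06,-0.1,0.4,0,0,0,-3.8,-1.06,-0.1,0.4,0,0,0,-3.8,-1.06,-0.1,0.4,0,0,0,-3.8,-1.06,-0.1,0.4,0,0,0,-3.8,-1.06,-0.1,0.4,0,0,0,-3.8,-1.06,-0.1,0.4,0,0,0,-3.8,-1.06,-0.1,0.4,0,0,0,-3.8,-1.06,-0.1,0.4,0,0,0,-3.8,-1.06,-0.1,0.4,0,0,0,-3.8,-1.06,-0.1,0.4,0,0,0,-3.8,-1.06,-0.1,0.4,0,0,0,-3.8,-1.06,-0.1,0.4,0,0,0,-3.8,-1.06,-0.1,0.4,0,0,0,0,0,0,0.4,0,0,0,0,0,0,0.4])

```text
time_s: 9.02
tcp_pos: [0.5029, 0.2885, 0.3311]
eef_rot: [-155.0, -0.3, -77.6]
contact_force: [-0.1, -0.3, -3.6]
gripper_width: 0.0092
```

Run:
```python
from h import *
c=cap('wrist','w5'); s=r.get_state(); print(s['time_s'],s['tcp_pos'],s['eef_rot'],s['joints'].round(1))
cr=np.array([.5417,.1903]);y=np.radians(12.5)
for q in((.073,.0615),(.073,-.0615),(-.059,-.0615),(-.059,.0615)):
  print(q,proj(c,[cr[0]+np.cos(y)*q[0]-np.sin(y)*q[1],cr[1]+np.sin(y)*q[0]+np.cos(y)*q[1],.085]))
```

```text
9.0667 [0.50279648 0.28699279 0.33100964] [-154.98043719   -0.24737534  -77.69945689] [ 60.3  -5.8 -30.7  24.2 -50.6 -61.1]
(0.073, 0.0615) [335.50790842 126.69595822]
(0.073, -0.0615) [337.17328389   9.89193233]
(-0.059, -0.0615) [470.71589705  -3.70419904]
(-0.059, 0.0615) [455.01374853 131.85855204]
```

View pics/w5.png

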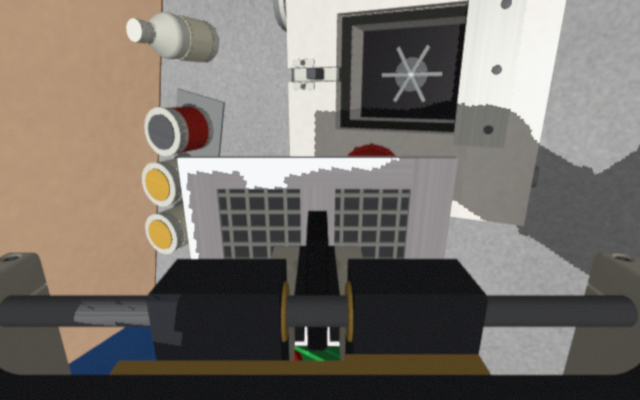

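Run:
```python
from h import *
c=load('w5');g=cv2.cvtColor(c['pixels'],cv2.COLOR_RGB2GRAY).astype(int)
for v in(30,60,90,110): print(v,'L',g[v,330:350],'R',g[v,452:474])
for u in(360,400,440): print(u,'T',g[0:22,u],'B',g[118:140,u])
for v in (70,75,80): print(v,g[v,286:330])
```

```text
30 L [232 232 232 232 232 226 194 141 122 120 118 102  63  46  42  42  40  43
  42  40] R [ 51  46  51  49  48  51  47  34  22  15  16  18  47 128 209 228 229 230
 232 232 230 229]
60 L [231 233 232 232 231 221 165 128 119 120 111  82  52  41  41  40  44  42
  42  42] R [ 51  53  53  49  35  21  21  14  26  89 174 223 233 233 235 237 235 232
 233 232 233 233]
90 L [231 231 230 230 228 205 147 115 114 117  99  67  47  40  40  40  43  42
  39  51] R [ 31  21  18  19  21  41 126 217 236 236 237 238 238 234 234 234 236 237
 236 236 237 238]
110 L [225 221 203 200 211 185 140 121 112 102  74  40  28  26  31  36  30  35
  37  53] R [ 14  17  19  29  67 104 117 118 118 116 113 112 112 114 115 115 113 114
 115 116 114 115]
360 T [232 233 234 234 234 235 234 234 234 230 202 142  95  91  95  81  54  42
  43  41  42  42] B [ 91  76  51  27  23  25  19  21  23  36  71  95 113 124 127 127 129 128
 128 128 130 129]
400 T [235 234 234 234 233 229 202 143  93  91 109  99  59  40  41  41  41  39
  41  43  46  58] B [ 68  87  81  59  31  24  20  21  23  24  28  51  80 102 115 124 127 127
 126 128 129 128]
440 T [237 233 207 144  96  93 115 107  65  44  41  41  41  41  41  43  44  54
  68  78  77  81] B [ 31  59  84  89  70  36  22  25  23  24  23  23  33  62  86 105 118 128
 129 128 128 129]
70 [166 167 169 168 160 135 110 119 173 206 213 216 213 215 216 216 218 217
 217 204 146 103  98  97  98  99 100 101  92  73  56  50  48  46  49  49
  56 102 167 205 217 218 219 220]
75 [166 165 166 166 161 139 112 122 173 206 215 217 217 217 217 218 217 217
 216 202 153 109  96  96  98  98  99 101  92  77  57  48  50  50  52  49
  50  90 164 205 218 219 219 220]
80 [169 168 169 169 162 138 110 112 148 179 192 191 191 191 191 196 196 196
 195 192 189 186 178 171 157 146 146 145 139 138 136 136 135 136 138 141
 152 171 174 177 177 179 183 183]
```

Run:
```python
from h import *
c=load('w5')
Z=lambda L,z:np.array([onz(c,u,v,z)[:2] for u,v in L])
rim=Z([(336.7,30),(336.3,60),(335.8,90),(335.6,110)],.085);lip=Z([(465.2,30),(462,60),(458.2,90),(456.3,110)],.088)
yn=Z([(360,10.8),(400,6.8),(440,2.8)],.085);yp=Z([(360,128.5),(400,130),(440,131.5)],.085)
def ang(P): d=P[-1]-P[0];return np.degrees(np.arctan2(d[1],d[0]))
print('yaws',ang(rim)-90,ang(lip)-90,ang(yn)-180,ang(yp)-180)
y=np.radians(12.5);X=np.array([np.cos(y),np.sin(y)]);Y=np.array([-X[1],X[0]])
print('x rim',rim@X,'lip',lip@X,'yn',yn@Y,'yp',yp@Y)
xc=((rim@X).mean()-.073+(lip@X).mean()+.059)/2;yc=((yn@Y).mean()+(yp@Y).mean())/2
print('cradle',xc*X+yc*Y)
for u,v in((306,72),(322.5,72)): p=onz(c,u,v,.111)[:2]; print('knob',p@X-xc,p@Y-yc)
```

```text
yaws 12.524590337573855 12.695691156912488 -347.3972522925209 -347.1445597376188
x rim [0.64326674 0.64323869 0.64333229 0.64323052] lip [0.51226555 0.51205274 0.51238134 0.51201727] yn [0.01006757 0.00999284 0.00992469] yp [0.13088144 0.13059856 0.13034068]
cradle [0.54197881 0.19216164]
knob 0.09739667089302284 -0.00018911467329005283
knob 0.07768785082972629 0.00023702127047504906
```

```bash
cat >> h.py <<'E'
YAW=12.55;CR=np.array([.5420,.1920,.069]);AR=np.array([-.0054,.070,.0199])
RE=Ro.from_euler('z',YAW,degrees=True)
def goal(th,x,z,y=0.):
    rpy=[-180+th,0,-90+YAW];G=Ro.from_euler('xyz',rpy,degrees=True)
    return CR+RE.apply([x,y,z])-G.apply(AR),rpy
def where():
    s=r.get_state();R=Ro.from_euler('xyz',s['eef_rot'],degrees=True)
    a=RE.inv().apply(s['tcp_pos']+R.apply(AR)-CR); o=RE.inv().apply(s['tcp_pos']+R.apply(AR*[1,0,1])-CR)
    print('t',s['time_s'],'rpy',s['eef_rot'].round(2),'arris mm',(a*1e3).round(1),'origin mm',(o*1e3).round(1),'F(ext)',RE.inv().apply(s['contact_force']).round(1),'w',round(s['gripper_width'],4),'j',s['joints'].round(0))
E
python3 - <<'E'
from h import *
where(); plan(*goal(25,-.051,.06))
a,_=goal(25,-.051,.06);b,q=goal(25,-.051,.003);print(a,b,Ro.from_euler('xyz',q,degrees=True).inv().apply(b-a)*100)
print(Ro.from_euler('xyz',q,degrees=True).inv().apply(RE.apply([-1.7,0,0])))
E
```

```text
t 9.0667 rpy [-154.98   -0.25  -77.7 ] arris mm [-72.6 106.7 214.3] origin mm [ -9.2 106.5 244. ] F(ext) [-0.  -0.5 -3.5] w 0.0094 j [ 60.  -6. -31.  24. -51. -61.]
turn [-0.02 -0.33 -0.12] 0.4 shift after [10.66  4.56 14.91] 18.89
[0.54710849 0.18760502 0.1766188 ] [0.54710849 0.18760502 0.1196188 ] [-1.58206781e-16  2.40892409e+00  5.16595439e+00]
[ 3.04264180e-16  1.54072324e+00 -7.18451045e-01]
```

carry_out(motion=[0,-0.33,-0.12,2.67,-0.49,0.235,0.4,0,0,0,2.67,-0.49,0.235,0.4,0,0,0,2.67,-0.49,0.235,0.4,0,0,0,2.67,-0.49,0.235,0.4,0,0,0,0,1.087,2.33,0.4,0,0,0,0,1.087,2.33,0.4,0,0,0,0,1.087,2.33,0.4,0,0,0,0,1.087,2.33,0.4,0,0,0,0,1.087,2.33,0.4,0,0,0,0,1.087,2.33,0.4,0,0,0,0,0,0,0.4,0,0,0,0,0,0,0.4,0,0,0,0,0,0,0.4])

```text
time_s: 10.15
tcp_pos: [0.5488, 0.187, 0.1803]
eef_rot: [-154.7, 0.1, -77.6]
contact_force: [0.5, 0.2, -2.5]
gripper_width: 0.0097
```

Run:
```python
from h import *
c=cap('wrist','w6');d=cap('scene','s6'); where(); plan(*goal(25,-.051,.03)); plan(*goal(25,-.051,.003))
g=cv2.cvtColor(c['pixels'],cv2.COLOR_RGB2GRAY).astype(int)
for v in(164,170): print(v,g[v,170:190],g[v,446:466])
a=d['pixels'][100:240,300:440]; cv2.imwrite('pics/v6.png',np.hstack([cv2.resize(c['pixels'],(480,300)),cv2.resize(a,(300,300))])[:,:,::-1])
```

```text
t 10.25 rpy [-154.62    0.22  -77.53] arris mm [-48.6   0.2  64.2] origin mm [14.7  0.  94.2] F(ext) [ 0.2 -0.6 -3.4] w 0.0097 j [ 43.   0. -49.  34. -23. -61.]
turn [-0.38  0.17 -0.17] 0.4 shift after [-0.    1.65  3.04] 3.46
turn [-0.38  0.17 -0.17] 0.4 shift after [-0.    2.79  5.49] 6.16
164 [154 154 155 155 155 154 156 175 221 237 241 241 240 241 241 241 241 241
 241 240] [131 131 131 129 129 131 130 130 134 134 125  97  55  20  10  16  11  12
  18  18]
170 [161 161 159 152 148 152 152 156 179 226 238 240 241 241 240 241 241 236
 220 206] [133 131 129 130 131 130 132 134 131 128 104  62  22  14  13  16  11  15
  12  16]
```

View pics/v6.png

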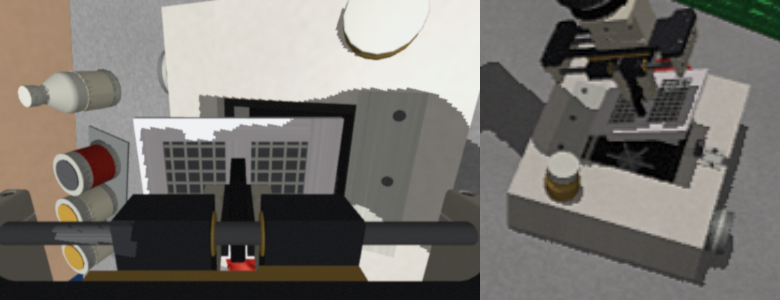

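carry_out(motion=[-0.38,0.17,-0.17,0,0.33,0.61,0.4,0,0,0,0,0.33,0.61,0.4,0,0,0,0,0.33,0.61,0.4,0,0,0,0,0.33,0.61,0.4,0,0,0,0,0.33,0.61,0.4,0,0,0,0,0,0,0.4,0,0,0,0,0,0,0.4,0,0,0,0,0,0,0.4])

```text
time_s: 10.92
tcp_pos: [0.5465, 0.1871, 0.145]
eef_rot: [-155.1, -0.1, -77.4]
contact_force: [-0.5, -0.2, -2.8]
gripper_width: 0.01
```

Run:
```python
from h import *
where(); plan(*goal(25,-.051,.003))
```

```text
t 10.9167 rpy [-1.5512e+02 -8.0000e-02 -7.7450e+01] arris mm [-51.8  -0.5  28.5] origin mm [11.7 -0.4 58. ] F(ext) [-0.5 -0.1 -2.8] w 0.01 j [ 40.   3. -54.  46. -16. -70.]
turn [ 0.12 -0.07  0.04] 0.1 shift after [-0.04  1.01  2.33] 2.54
```

carry_out(motion=[0,0,0,0,0.21,0.46,0.4,0,0,0,0,0.21,0.46,0.4,0,0,0,0,0.21,0.46,0.4,0,0,0,0,0.2,0.46,0.4,0,0,0,0,0.2,0.46,0.4,0,0,0,0,0,0,0.4,0,0,0,0,0,0,0.4,0,0,0,0,0,0,0.4])

```text
time_s: 11.58
tcp_pos: [0.5477, 0.1873, 0.1218]
eef_rot: [-155.4, -0.1, -77.4]
contact_force: [-0.1, -0.3, -2.5]
gripper_width: 0.0101
```

Run:
```python
from h import *
where(); plan(*goal(25,-.067,.003))
```

```text
t 11.5833 rpy [-1.5537e+02 -7.0000e-02 -7.7450e+01] arris mm [-50.8  -0.5   5.5] origin mm [12.9 -0.4 34.7] F(ext) [-0.2 -0.3 -2.5] w 0.0101 j [ 32.   5. -58.  65.  -9. -83.]
turn [ 0.37 -0.07  0.03] 0.4 shift after [-0.04  1.59 -0.5 ] 1.67
```

Run:
```python
from h import *
plan(*goal(19,-.051,.004))
a,q=goal(19,-.051,.004);b,_=goal(19,-.067,.003);print(Ro.from_euler('xyz',q,degrees=True).inv().apply(b-a)*100)
```

```text
turn [-5.63 -0.07  0.03] 5.6 shift after [-0.04 -0.15  0.81] 0.83
[-6.15191494e-16  1.54538654e+00 -4.26357190e-01]
```

carry_out(motion=[-1.41,0,0,0,-0.04,0.2,0.4,-1.41,0,0,0,-0.04,0.2,0.4,-1.41,0,0,0,-0.04,0.2,0.4,-1.41,0,0,0,-0.04,0.2,0.4,0,0,0,0,0,0,0.4,0,0,0,0,0,0,0.4])

```text
time_s: 12.08
tcp_pos: [0.555, 0.1882, 0.1177]
eef_rot: [-160.0, -0.2, -77.5]
contact_force: [0.1, -0.1, -3.2]
gripper_width: 0.0096
```

Run:
```python
from h import *
where(); plan(*goal(19,-.051,.004)); plan(*goal(19,-.067,.003))
```

```text
t 12.0833 rpy [-160.04   -0.18  -77.49] arris mm [-47.1  -1.2   6.1] origin mm [18.7 -1.2 30. ] F(ext) [ 0.  -0.1 -3.2] w 0.0096 j [ 42.   8. -47.  29. -21. -55.]
turn [-0.96 -0.18  0.03] 1.0 shift after [-0.11  0.4   0.19] 0.46
turn [-0.96 -0.18  0.03] 1.0 shift after [-0.11  1.94 -0.24] 1.96
```

carry_out(motion=[-0.48,-0.1,0,-0.06,0.2,0.1,0.4,-0.48,-0.1,0,-0.06,0.2,0.1,0.4,0,0,0,0,0,0,0.4,0,0,0,0,0.26,-0.07,0.4,0,0,0,0,0.26,-0.07,0.4,0,0,0,0,0.26,-0.07,0.4,0,0,0,0,0.26,-0.07,0.4,0,0,0,0,0.25,-0.07,0.4,0,0,0,0,0.25,-0.07,0.4,0,0,0,0,0,0,0.4,0,0,0,0,0,0,0.4,0,0,0,0,0,0,0.4])

```text
time_s: 13.08
tcp_pos: [0.5358, 0.1837, 0.113]
eef_rot: [-161.1, -0.0, -77.5]
contact_force: [-0.9, 0.6, -1.8]
gripper_width: 0.0097
```

Run:
```python
from h import *
where(); plan(*goal(19,-.068,.003));plan(*goal(10,-.069,.003))
```

```text
t 13.0833 rpy [-1.6108e+02 -5.0000e-02 -7.7470e+01] arris mm [-67.6  -1.4   2.4] origin mm [-1.4 -1.4 25.1] F(ext) [-0.8  0.8 -1.8] w 0.0097 j [ 43.   7. -48.  27. -21. -55.]
turn [ 0.08 -0.05 -0.  ] 0.1 shift after [-0.13  0.02 -0.07] 0.16
turn [-8.92 -0.05 -0.01] 8.9 shift after [-0.13 -0.27  0.98] 1.03
```

carry_out(motion=[-1.5,0,0,-0.03,-0.03,0.16,0.4,-1.5,0,0,-0.03,-0.03,0.16,0.4,-1.5,0,0,-0.03,-0.03,0.16,0.4,-1.5,0,0,-0.02,-0.04,0.16,0.4,-1.5,0,0,-0.02,-0.04,0.16,0.4,-1.4,0,0,0,-0.04,0.16,0.4,0,0,0,0,0,0,0.4,0,0,0,0,0,0,0.4])

```text
time_s: 13.75
tcp_pos: [0.5403, 0.1861, 0.1039]
eef_rot: [-170.0, -0.0, -77.5]
contact_force: [0.2, -0.0, -4.0]
gripper_width: 0.0096
```

Run:
```python
from h import *
where(); plan(*goal(10,-.0685,.003)); plan(*goal(4,-.069,.002))
```

```text
t 13.75 rpy [-1.6997e+02 -4.0000e-02 -7.7520e+01] arris mm [-68.4   0.    3.1] origin mm [ 0.6 -0.1 15.3] F(ext) [ 0.2 -0.1 -4. ] w 0.0096 j [ 42.  12. -34.   8. -36. -36.]
turn [-0.03 -0.06 -0.06] 0.1 shift after [-0.    0.01  0.01] 0.02
turn [-6.03 -0.05 -0.06] 6.0 shift after [-0.   -0.18  0.83] 0.85
```

carry_out(motion=[-1.2,0,0,0,-0.036,0.166,0.4,-1.2,0,0,0,-0.036,0.166,0.4,-1.2,0,0,0,-0.036,0.166,0.4,-1.2,0,0,0,-0.036,0.166,0.4,-1.2,0,0,0,-0.036,0.166,0.4,0,0,0,0,0,0,0.4,0,0,0,0,0,0,0.4])

```text
time_s: 14.33
tcp_pos: [0.5429, 0.1863, 0.0962]
eef_rot: [-175.9, -0.1, -77.5]
contact_force: [1.1, -1.7, -2.2]
gripper_width: 0.0097
```

Run:
```python
from h import *
where(); plan(*goal(0,-.0695,.0));
```

```text
t 14.3333 rpy [-1.7592e+02 -6.0000e-02 -7.7500e+01] arris mm [-68.8  -0.3   2.4] origin mm [ 1.  -0.4  7.3] F(ext) [ 0.7 -1.9 -2.2] w 0.0097 j [ 40.  16. -26.   3. -44. -29.]
turn [-4.08 -0.07 -0.05] 4.1 shift after [-0.04 -0.09  0.73] 0.73
```

carry_out(motion=[-0.68,0,0,0,-0.015,0.12,0.4,-0.68,0,0,0,-0.015,0.12,0.4,-0.68,0,0,0,-0.015,0.12,0.4,-0.68,0,0,0,-0.015,0.12,0.4,-0.68,0,0,0,-0.015,0.12,0.4,-0.68,0,0,0,-0.015,0.12,0.4,0,0,0,0,0,0,0.4,0,0,0,0,0,0,0.4,0,0,0,0,0,0,0.4])

```text
time_s: 15.08
tcp_pos: [0.5441, 0.1863, 0.09]
eef_rot: [179.9, -0.1, -77.5]
contact_force: [-2.2, -4.1, 10.1]
gripper_width: 0.0093
```

Run:
```python
from h import *
where(); plan(*goal(0,-.0695,.0)); print(r.get_state()['moment'])
```

```text
t 15.0833 rpy [ 1.7992e+02 -8.0000e-02 -7.7470e+01] arris mm [-69.2  -0.6   1.2] origin mm [ 0.8 -0.6  1.1] F(ext) [-3.  -3.6 10.1] w 0.0093 j [ 38.  18. -22.   0. -50. -26.]
turn [ 0.08 -0.08 -0.02] 0.1 shift after [-0.06  0.03  0.11] 0.13
[-1.30250219  0.80655049  0.06835395]
```

carry_out(motion=[0,0,0,0,0,0,4,0,0,0,0,0,0,4,0,0,0,0,0,0,4,0,0,0,0,0,0,4,0,0,0,0,0,0,4,0,0,0,0,0,0,4,0,0,0,0,0,0,4,0,0,0,0,0,-1,4,0,0,0,0,0,-2,4,0,0,0,0,0,-3,4,0,0,0,0,0,-4,4,0,0,0,-4,0,-4,4,0,0,0,-4,0,-4,4,0,0,0,0,0,0,4,0,0,0,0,0,0,4,0,0,0,0,0,0,4])

```text
time_s: 16.42
tcp_pos: [0.5308, 0.2445, 0.2483]
eef_rot: [179.9, -0.0, -77.4]
contact_force: [-0.1, -0.0, -1.1]
gripper_width: 0.04
```

Run:
```python
from h import *
c=cap('wrist','w7');d=cap('scene','s7'); where(); print(r.get_state()['tcp_pos'])
a=d['pixels'][105:225,310:430]; cv2.imwrite('pics/v7.png',np.hstack([cv2.resize(c['pixels'][:250,130:530],(480,300)),cv2.resize(a,(300,300))])[:,:,::-1])
```

```text
t 16.5167 rpy [ 1.7984e+02 -8.0000e-02 -7.7500e+01] arris mm [-69.8  58.3 158.4] origin mm [  0.2  58.3 158.2] F(ext) [ 0.1 -0.5 -0.1] w 0.0405 j [ 44.  11.  -9.  -0. -70. -31.]
[0.53078329 0.24368461 0.24713395]
```

View pics/v7.png

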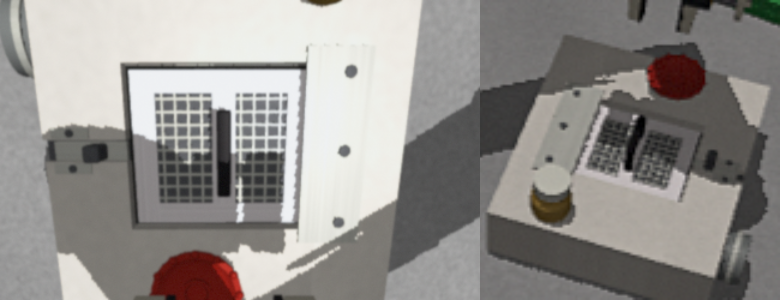

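Run:
```python
from h import *
c=load('w7');g=cv2.cvtColor(c['pixels'],cv2.COLOR_RGB2GRAY).astype(int)
for v in range(114,140,2): print(v,g[v,190:224])
def P(u,v,z): return (RE.inv().apply(onz(c,u,v,z)-CR)*1e3).round(1)
for u in (196,198,200,208,210,212,216,218):print(u,P(u,127,.111)[:2],P(u,127,.085)[:2])
print([proj(c,CR+RE.apply([.095+a,b,.042])).round(1) for a in(-.006,.006) for b in(-.006,.006)],[proj(c,CR+RE.apply([.095+a,b,.016])).round(1) for a in(-.006,.006) for b in(-.006,.006)])
for q in((.07,.058),(.07,-.058)): print('home corner',proj(c,CR+RE.apply([*q,.005])))
```

```text
114 [103 108 109 111 110 111 112 112 110 111 110 111 109 104 110 119 122 123
 121 124 123 121 120 121 122 121 121 122 121 122 122 122 121 121]
116 [103 102 101 104 101 102 102 101 102 103 103 102 100 102 104 106 108 107
 105 105 105 105 107 108 109 109 109 108 108 108 108 109 109 109]
118 [105 105 105 108 105 105 105 105 105 107 106 105 106 104 105 101  99 100
  99 100  98  99  98  93  92  91  92  99 103 105 107 107 107 106]
120 [111 110 110 110 109 110 111 111 110 107 104  97  90  86  81  71  64  56
  50  49  51  50  48  46  44  46  45  52  71  98 110 110 111 112]
122 [110 109 111 110 111 109 111 106  92  73  60  53  52  46  46  44  45  45
  44  45  42  37  33  30  34  28  29  31  40  75 100 109 110 111]
124 [111 111 111 110 110 112 110 102  76  53  49  49  51  50  51  49  51  52
  50  49  47  40  33  29  28  25  28  29  38  69  99 110 111 112]
126 [110 111 111 111 111 110 110 105  79  57  50  51  50  51  51  48  51  51
  49  50  48  44  30  31  28  26  27  30  34  62  97 110 111 112]
128 [108 108 108 109 109 109 110 102  81  56  49  49  49  51  49  50  50  50
  50  48  46  44  34  
[... 554 characters left out ...]
 100 101 103 109 115 117 117 118 118 121 120 121 119 119 119]
138 [ 59  62  70  89 104 111 111 111 110 112 110 112 111 110 111 106 104 112
 118 120 120 122 119 120 118 119 119 120 120 120 123 121 121 122]
196 [99.8 -0.3] [108.6   2.4]
198 [98.2 -0.3] [106.8   2.4]
200 [96.5 -0.3] [105.    2.4]
208 [89.9 -0.3] [97.8  2.4]
210 [88.2 -0.3] [96.   2.4]
212 [86.6 -0.3] [94.2  2.4]
216 [83.3 -0.3] [90.6  2.4]
218 [81.6 -0.3] [88.8  2.4]
[array([208.4, 119.9]), array([209.8, 134.6]), array([193.8, 119.9]), array([195.4, 134.7])] [array([216.9, 117.4]), array([218.1, 131. ]), array([203.5, 117.5]), array([204.8, 131.1])]
home corner [245.14311708 183.44811112]
home corner [236.68244388  55.75774804]
```

Run:
```python
from h import *
plan(CR+RE.apply([.0926,0,.091]),[180,0,-90+YAW])
```

```text
turn [ 0.16 -0.08 -0.05] 0.2 shift after [ 5.29 -9.23  8.71] 13.75
```

carry_out(motion=[0.16,-0.08,0,1.32,-2.31,0,3,0,0,0,1.32,-2.31,0,3,0,0,0,1.32,-2.31,0,3,0,0,0,1.32,-2.31,0,3,0,0,0,0,0,2.9,3,0,0,0,0,0,2.9,3,0,0,0,0,0,2.9,3,0,0,0,0,0,0,3,0,0,0,0,0,0,3])

```text
time_s: 17.27
tcp_pos: [0.6322, 0.2116, 0.159]
eef_rot: [179.8, -0.1, -77.5]
contact_force: [0.3, 0.4, 0.3]
gripper_width: 0.0299
```

Run:
```python
from h import *
s=r.get_state();print(s['time_s'],s['gripper_width'],(RE.inv().apply(s['tcp_pos']-CR)*1e3).round(1))
plan(CR+RE.apply([.0926,0,.027]),[180,0,-90+YAW])
```

```text
17.2667 0.029851552720901207 [92.3 -0.5 90. ]
turn [ 0.18 -0.09 -0.07] 0.2 shift after [-0.05 -0.03  6.3 ] 6.3
```

carry_out(motion=[0,0,0,-0.05,-0.03,1.5,3,0,0,0,0,0,1.6,3,0,0,0,0,0,1.6,3,0,0,0,0,0,1.6,3,0,0,0,0,0,0,3,0,0,0,0,0,0,3,0,0,0,0,0,0,0.6,0,0,0,0,0,0,0.6,0,0,0,0,0,0,0.6,0,0,0,0,0,0,0.6,0,0,0,0,0,0,0.6,0,0,0,0,0,0,0.6], grip_force=25)

```text
time_s: 18.27
tcp_pos: [0.6339, 0.214, 0.0993]
eef_rot: [-179.8, 0.1, -77.5]
contact_force: [-1.6, 0.2, 5.3]
gripper_width: 0.0114
```

Run:
```python
from h import *
s=r.get_state();print(s['time_s'],s['gripper_width'],(RE.inv().apply(s['tcp_pos']-CR)*1e3).round(1),RE.inv().apply(s['contact_force']))
```

```text
18.2667 0.01141153084690296 [94.5  1.5 30.3] [-1.51711848  0.58976642  5.32963068]
```

carry_out(motion=[0,0,0,0,0,-0.25,0.6,0,0,0,0,0.2,0,0.6,0,0,0,0,0.2,0,0.6,0,0,0,0,0.2,0,0.6,0,0,0,0,0.2,0,0.6,0,0,0,0,0.2,0,0.6,0,0,0,0,0.2,0,0.6,0,0,0,0,0.2,0,0.6,0,0,0,0,0.2,0,0.6,0,0,0,0,0.2,0,0.6,0,0,0,0,0,0,0.6,0,0,0,0,0,0,0.6,0,0,0,0,0,0,0.6])

```text
time_s: 19.35
tcp_pos: [0.6146, 0.2095, 0.0997]
eef_rot: [180.0, 0.0, -77.5]
contact_force: [-2.4, 4.3, -17.4]
gripper_width: 0.0116
```

Run:
```python
from h import *
s=r.get_state();print(s['time_s'],s['gripper_width'],(RE.inv().apply(s['tcp_pos']-CR)*1e3).round(1),RE.inv().apply(s['contact_force']))
```

```text
19.35 0.011571400904393493 [74.7  1.3 30.7] [ -1.39214638   4.67964992 -17.42307361]
```

carry_out(motion=[0,0,0,-0.1,0,0.25,0.6,0,0,0,0,0.1,0,0.6,0,0,0,0,0.1,0,0.6,0,0,0,0,0.1,0,0.6,0,0,0,0,0.1,0,0.6,0,0,0,0,0,0,0.6,0,0,0,0,0,0,0.6])

```text
time_s: 19.93
tcp_pos: [0.6139, 0.2097, 0.0995]
eef_rot: [-179.7, 0.0, -77.5]
contact_force: [6.2, -5.5, -6.4]
gripper_width: 0.0114
```

Run:
```python
from h import *
s=r.get_state();print(s['time_s'],s['gripper_width'],(RE.inv().apply(s['tcp_pos']-CR)*1e3).round(1),RE.inv().apply(s['contact_force']))
```

```text
19.9333 0.01138684096600245 [74.   1.6 30.5] [ 4.82767665 -6.7595213  -6.35174203]
```

carry_out(motion=[0,0,0,0.15,0.15,0,0.6,0,0,0,0,0.15,0,0.6,0,0,0,0,0.15,0,0.6,0,0,0,0,0,0,0.6,0,0,0,0,0,0,0.6])

```text
time_s: 20.35
tcp_pos: [0.6137, 0.2096, 0.0997]
eef_rot: [-179.2, 0.2, -77.4]
contact_force: [21.3, -0.6, -16.5]
gripper_width: 0.0118
```

Run:
```python
from h import *
s=r.get_state();print(s['time_s'],s['gripper_width'],(RE.inv().apply(s['tcp_pos']-CR)*1e3).round(1),RE.inv().apply(s['contact_force']))
```

```text
20.35 0.011770014591554983 [73.8  1.6 30.7] [ 20.6936105   -5.1860372  -16.54229241]
```

carry_out(motion=[0,0,0,0,0,0,3,0,0,0,0,0,0,3,0,0,0,0,0,0,3,0,0,0,0,0,0,3,0,0,0,0,0,0,3,0,0,0,0,0,0,3,0,0,0,0,0,-1,3,0,0,0,0,0,-2,3,0,0,0,0,0,-3,3,0,0,0,0,0,-4,3,0,0,0,-4,0.6,-3,3,0,0,0,-4,0.6,-3,3,0,0,0,0,0,0,3,0,0,0,0,0,0,3,0,0,0,0,0,0,3])

```text
time_s: 21.6
tcp_pos: [0.5828, 0.2698, 0.2479]
eef_rot: [-179.9, 0.1, -77.4]
contact_force: [-0.4, 0.4, -0.5]
gripper_width: 0.0302
```

Run:
```python
from h import *
c=cap('wrist','w9');d=cap('scene','s9'); s=r.get_state();print(s['time_s'],s['tcp_pos'],s['contact_force'])
print('home knob top',[proj(c,CR+RE.apply([.073+a,b,.042])).round(1) for a in(-.006,.006) for b in(-.006,.006)],'corners',[proj(c,CR+RE.apply([.07,b,.005])).round(0) for b in (.058,-.058)])
a=d['pixels'][105:225,310:430]; cv2.imwrite('pics/v9.png',np.hstack([cv2.resize(c['pixels'][:250,170:570],(480,300)),cv2.resize(a,(300,300))])[:,:,::-1])
```

```text
21.7 [0.58293058 0.26886643 0.24676688] [ 0.6152322   0.81334978 -0.52156032]
home knob top [array([303.7, 102.7]), array([303.9, 117.9]), array([288.9, 102.7]), array([289.3, 117.9])] corners [array([303., 170.]), array([301.,  39.])]
```

View pics/v9.png

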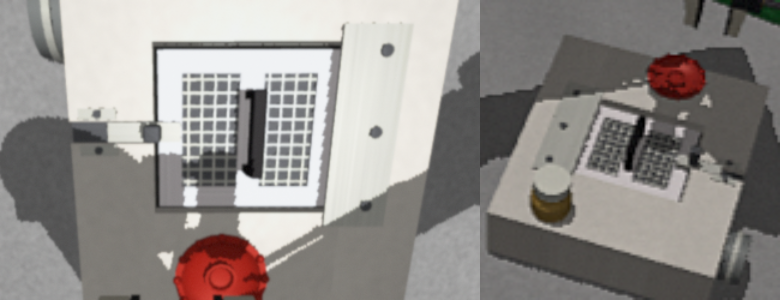

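```bash
python3 -c "
from plant import r
print(r.close_job())"
```

```text
the job is handed in; nothing more can be done
None
```

The cassette is refitted in the extractor and bolted in, and I handed the job in at about 22 s of the 61 s allowed.

**What I did:** I lifted the white cassette off its stand by the handle and tucked its wide-flanged edge under the lip at about 19°. I then lowered the other edge in small steps to level, released it, slid the flush bolt to its stop, opened the fingers and moved clear.

**Last checks:**
- **Cassette:** it sat level and about 1 mm above the nominal home height by the arm's reading, which is within the measuring error. The ledge was already pushing back at about 10 N when I let go. Its free-edge corners were within about 3 pixels (roughly 3 mm) of where they should be.
- **Bolt:** the last push met about 21 N with no further movement. The knob's image position matched fully home to within 1 pixel, and the tongue is over the flange. The arm's own reading put the knob at 73.8 mm against the 73 mm expected, a difference of about 1 mm.
- **Surroundings:** the deck lamp and paint jar looked unmoved in the last picture, and the contact force was near zero. I did not re-check the two table lamps in that last picture.

**Off plan:** near the stand and at the first insertion angle the wrist came close to its joint limits. That shifted the grip along the handle by about 5 mm; I measured it and corrected for it. I also reduced the tilt from 25° to 19° before tucking the edge under the lip.

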